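# Sweep the used coffee pods into the scrap pan

## Robot

A 6-joint arm with a two-finger parallel gripper is mounted at the origin on the work surface. World frame = base frame: x ahead of the robot, y to its left, z up, the work surface at z = 0. Lengths are in m, angles in rad, forces in N, time in s.
With the tool pointing down it reaches from about 0.275 to 0.825 m from the base axis. Payload 4.9 kg.
Tool frame: the origin (TCP) lies midway between the tips of the shut fingers; the grasp point (between the pads) lies 19 mm behind it (grip_point_offset is the distance from the TCP to the grasp point, in m); z points along the fingers, y is the line along which they close (so a half turn about z gives the same grasp; the last joint's range is limited). The gripper opens to 85 mm and grips with 20 to 120 N. Pads are 22 mm wide; open, the fingers measure 114 mm over their backs; the gripper's body (76 mm by 85 mm) begins 54 mm behind the grasp point. The pads swing forward as they close: fully open they stand 13 mm farther back than shut.
Start: joints at [1.17, 0.326, -0.193, 1.052, 0, 1.437], TCP at [0.145, 0.531, 0.231] pointing down, gripper open.
Joint ranges: [-2.65, 2.65], [-0.97, 1.79], [-1.3, 1.35], [-1.93, 2.1], [-1.47, 1.37], [-3.14, 3.14]. Speed limits (rad/s): [2.57, 2.57, 3.14, 3.14, 3.14, 3.14].

## Interface

Orientations are given as a rotation vector (axis times angle).
In Python, from cell import * gives the robot as it stands. Calls block until the motion is done:
- movep(position, orientation): joint-space move of the TCP to a pose.
- move_l(position, velocity=0.15, rot=None, until_force=None): straight line of the TCP; rot=None keeps the orientation; velocity is the mean speed in m/s. With until_force (N) it stops when the force on the tool has changed by that much, and returns True; else False.
- set_joints(angles): joint-space move.
- let_go() and grab(newtons=None): open the fingers fully, or close them until they stop; newtons is the grip in N (None keeps the last).
- sleep(seconds).
- ik(position, orientation): joint angles nearest the present ones, or None.
- get_state(): the state.
- grab_frame(name): name is "scene" or "side" or "wrist"; returns a dict with "img" (420x560x3 uint8, red, green, blue), "fx", "fy", "cx", "cy" (pixels), "cam_to_world" (4x4, takes a point from camera to world coordinates); the wrist camera has in their place "T_tool_cam" (4x4, takes a point from camera to tool coordinates, whose origin is the TCP and whose axes are the flange's). Camera axes: x right, y down, z forward; pixel columns grow to the right and rows downward; lengths in m; the calibration is good to about 2 mm. A picture is of the moment at which its call begins: read the wrist's pose just before it. There is no depth.
A pose or a line that the arm cannot do raises MotionError and nothing moves.
- sign_off(): hands the job in; it is judged then, once.
Trained networks look in the newest picture that a camera, given by its name, has taken for a name from the list of things; names that differ only in an ending like _2 or _b are one class to them, and where a whole thing is asked for, a point or a joint stands for the part that bears it (a point fixed in the world has none). Each returns a list of dicts, best first, with "score" (0 to 1); they miss things now and then, are a little off and sometimes report something else, mostly with a low value. They report only what shows in the picture. A call takes as long as a camera call. They do not tell look-alikes from the thing itself.
- spot_in(camera, name): "centre" ([column, row] in pixels, amid what is visible of it).
- silhouettes(camera, name): "mask" (420x560 bool, what is visible of it) and "centre" ([column, row] in pixels, amid what is visible of it).
- tip_of(camera, name): "centre" ([column, row] in pixels: a listed point, or the origin of a listed thing).
The state is a dict: "clock": time; "q": joint angles; "joint_velocities": joint speeds; "tau": joint torques, N m; "position": TCP position; "eef_rot": TCP orientation; "contact_force": force on the tool from outside, world axes, zero at the start; "wrist_torque": the same for the moment, N m; "finger_gap": opening from 0.0 (shut) to 1.0 (fully open); "grasp_force": force on a finger pad.
Only numpy, scipy, OpenCV 4.12 (cv2) and the standard library are available. Lean on these libraries where they do the work, as an engineer would, in place of code of your own. Each camera call takes 0.05 s, during which the arm holds its last target. There are 200 camera calls.

## Task

With the gripper's fingers closed, gently sweep the three used coffee pods along the counter into the grey scrap pan through its open front, until every pod lies wholly inside the pan. Push them only: do not pinch, lift or flick them. Leave the lazy susan unturned and the cruet, the pepper grinder and the two ramekins standing where they are.

Things in the scene. Friction and masses are not known exactly. Their poses are not given: they have to be found in the camera images.
- pod0: Used aluminium coffee pod, loose, about 16 g, standing on its wide end: flat flange 37 mm across, 2 mm thick; above it a cone 31 mm across narrowing to 20 mm at the top; 28 mm high in all. Origin: centre of the flange underside, z along its axis. It slides when pushed low by an upright finger. All three are alike.
- pod1: Used aluminium coffee pod, loose, about 16 g, standing on its wide end: flat flange 37 mm across, 2 mm thick; above it a cone 31 mm across narrowing to 20 mm at the top; 28 mm high in all. Origin: centre of the flange underside, z along its axis. It slides when pushed low by an upright finger. All three are alike.
- pod2: Used aluminium coffee pod, loose, about 16 g, standing on its wide end: flat flange 37 mm across, 2 mm thick; above it a cone 31 mm across narrowing to 20 mm at the top; 28 mm high in all. Origin: centre of the flange underside, z along its axis. It slides when pushed low by an upright finger. All three are alike.
- pod0_mid (a point): The middle of pod0, on its axis 12 mm above the underside of the flange.
- pod1_mid (a point): The middle of pod1, on its axis 12 mm above the underside of the flange.
- pod2_mid (a point): The middle of pod2, on its axis 12 mm above the underside of the flange.
- pan: Grey plastic scrap pan, fixed on the counter, like a dustpan: walls left, right and back, open front. Origin: centre of its underside; z up, y points out of the open front, x across. Inside it runs from x = -90 to +90 mm and from the back wall (y = -80) to the front edge (y = +80). Walls 4 mm thick, 28 mm high. A handle sticks out behind to y = -203, 23 mm high.
- pan_mouth (a point): Middle of the pan's front edge, at counter height (80 mm from the pan's origin along its y). The pan's floor is 3 mm thick; over the last 20 mm it slopes down to nothing at this edge, so that things can be slid in. The side walls reach to this edge.
- susan: Foot of the lazy susan, fixed. Origin: on the turning axis at counter height. The pale plastic plate above it, 250 mm across, turns freely on a ball bearing, its top is 24 mm above the counter, with a rim up to 30 mm.
- susan_tab (a point): Small round thumb tab on the rim of the lazy susan's plate, 125 mm from the turning axis, 23 mm above the counter: it shows how the plate is turned. It starts roughly on the robot's side.
- ramekin0: White ceramic ramekin, an open round dish 68 mm across and 42 mm high, loose, 0.14 kg. It stands on the counter beside the work. Origin: centre of its underside.
- ramekin1: White ceramic ramekin, an open round dish 68 mm across and 42 mm high, loose, 0.14 kg. It stands on the lazy susan. Origin: centre of its underside.
- grinder: Steel pepper grinder, 52 mm across the foot, 158 mm high, loose, 0.28 kg, upright on the counter beside the work. Origin: centre of its underside.
- cruet: Empty stoppered glass vinegar cruet with a side handle, 68 mm across, 166 mm high, loose, 0.3 kg, upright on the lazy susan. Origin: centre of its underside.
Things that resemble listed ones, but are neither listed nor needed, are in the scene too. What is shaped like the ramekin1 but red is not meant.

How it is judged:
By the outcome, as a careful person would: the job done as asked, in the order asked, and still so for the second after the job is handed in, with the robot touching nothing.
It also fails if it takes over 64 s, if anything falls off the work surface, if the arm or the gripper's body presses on something with over 40 N, if the wrist force passes 120 N, or if a joint passes its speed limit or range.

## Working session

There is one attempt and no reset: what is moved stays moved. The work goes in short steps, each a Python script; the robot and the scene stay as the last script left them, time stands still between calls to the robot, and variables do not carry over. Pictures are saved under pics/ and viewed, at most 10 in all, crops included, and the job is handed in when it is done.

```bash
mkdir -p pics; cat > h.py <<'E'
from cell import *
import numpy as np, cv2
def ray(f,px,z):
    T=np.array(f["cam_to_world"]);d=T[:3,:3]@np.array([(px[0]-f["cx"])/f["fx"],(px[1]-f["cy"])/f["fy"],1])
    o=T[:3,3];return o+d*(z-o[2])/d[2]
def save(f,n): cv2.imwrite("pics/"+n,f["img"][:,:,::-1])
E
python3 - <<'E'
from h import *
for c in("scene","side"):
    f=grab_frame(c);save(f,c+"0.png");print(c,np.round(f["cam_to_world"],2).tolist())
    for n,z in(("pod0",0),("pod0_mid",.012),("pan",0),("pan_mouth",0),("susan",0),("susan_tab",.023),("ramekin0",0),("ramekin1",.024),("grinder",0),("cruet",.024)):
        for d in tip_of(c,n): print(c,n,round(d["score"],2),np.round(d["centre"]),np.round(ray(f,d["centre"],z),3)[:2])
print(get_state())
E
```

```text
scene [[-0.01, 0.71, -0.71, 1.17], [1.0, 0.0, -0.01, 0.06], [-0.01, -0.71, -0.71, 0.59], [0.0, 0.0, 0.0, 1.0]]
scene pod0 0.72 [294. 187.] [0.491 0.087]
scene pod0 0.6 [328. 188.] [0.496 0.167]
scene pod0 0.5 [252. 180.] [ 0.467 -0.011]
scene pod0_mid 0.54 [253. 173.] [ 0.454 -0.008]
scene pod0_mid 0.37 [252. 242.] [0.668 0.002]
scene pan 0.97 [118. 190.] [ 0.504 -0.317]
scene pan_mouth 0.73 [328. 185.] [0.485 0.166]
scene pan_mouth 0.61 [148. 192.] [ 0.51  -0.245]
scene pan_mouth 0.32 [328. 189.] [0.499 0.165]
scene susan 0.56 [364. 280.] [0.749 0.211]
scene ramekin0 0.84 [334. 270.] [0.726 0.157]
scene ramekin0 0.67 [253. 241.] [0.656 0.002]
scene ramekin0 0.63 [211. 308.] [ 0.81  -0.062]
scene ramekin0 0.26 [329. 187.] [0.49  0.168]
scene ramekin1 0.84 [334. 270.] [0.743 0.153]
scene ramekin1 0.67 [253. 241.] [0.676 0.004]
scene ramekin1 0.63 [211. 308.] [ 0.824 -0.057]
scene ramekin1 0.26 [329. 187.] [0.518 0.163]
scene grinder 0.63 [439. 209.] [0.563 0.401]
scene cruet 0.71 [384. 258.] [0.716 0.249]
side [[-0.79, -0.42, 0.44, 0.24], [-0.61, 0.56, -0.56, 0.54], [-0.01, -0.71, -0.
[... 875 characters left out ...]

{'clock': 1.1, 'q': array([ 1.16981302e+00,  3.26225981e-01, -1.92611885e-01,  1.05198927e+00,
       -2.08297378e-05,  1.43661023e+00]), 'joint_velocities': array([ 0.00106076,  0.00103164,  0.00085145,  0.00010618, -0.00121394,
       -0.00046103]), 'tau': array([ 1.66110481e-04, -4.43342435e+01,  2.62758887e+01,  1.10595141e-03,
       -1.73003191e-04,  6.53531416e-06]), 'position': array([0.14499631, 0.53055571, 0.23126215]), 'eef_rot': array([ 4.17840643e-01,  3.11366963e+00, -5.53284403e-05]), 'contact_force': array([ 0.40398609,  0.4242351 , -0.84205694]), 'wrist_torque': array([ 3.48222980e-05,  4.08675449e-02, -2.70418658e-02]), 'grasp_force': 0.0, 'finger_gap': 0.9998677230363138}
```

View pics/scene0.png

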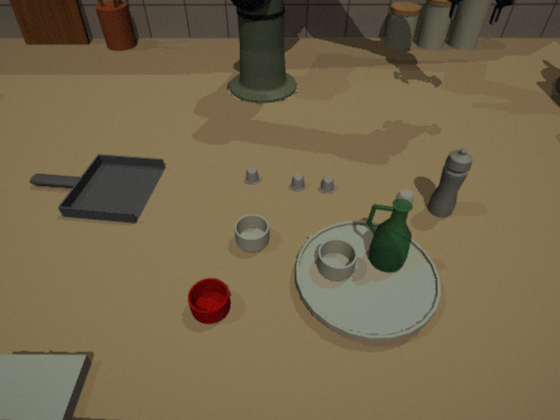

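View pics/side0.png

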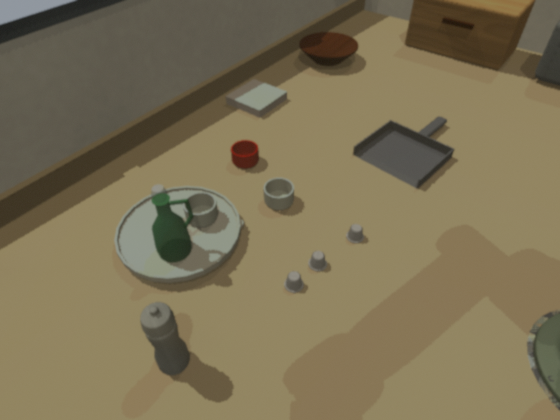

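The pods are at scene (252,175), (298,181) and (328,184). The pan is at (118,190), open towards +y. Possible mix-ups for the pods are the whitish cruet stopper (404,195) and the ramekins (252,233), (336,260) and red (210,301). I choose the three small cones in a row and will check them with the wrist camera.

```bash
cat >> h.py <<'E'
from scipy.spatial.transform import Rotation as R
def down(yaw): # tool z down, tool x at angle yaw in the world
    return R.from_matrix(np.array([[np.cos(yaw),np.sin(yaw),0],[np.sin(yaw),-np.cos(yaw),0],[0,0,-1]])).as_rotvec()
def wframe():
    s=get_state();f=dict(grab_frame("wrist"));T=np.eye(4);T[:3,:3]=R.from_rotvec(s["eef_rot"]).as_matrix();T[:3,3]=s["position"]
    f["cam_to_world"]=T@f["T_tool_cam"];return f
def pods(c,f,zc=.013,name="pod0",lo=.25):
    return [(round(d["score"],2),np.round(d["centre"]).tolist(),np.round(ray(f,d["centre"],zc)[:2],3).tolist()) for d in silhouettes(c,name) if d["score"]>lo]
E
python3 - <<'E'
from h import *
f=grab_frame("scene");print(pods("scene",f))
d=silhouettes("scene","pan")[0];m=d["mask"].astype(np.uint8)
c=max(cv2.findContours(m,0,2)[0],key=cv2.contourArea);print(cv2.approxPolyDP(c,5,True)[:,0].tolist())
for p in((164,160),(135,219)):print("front rim",ray(f,p,.028)[:2])
for p in((104,157),(66,205)):print("back rim",ray(f,p,.028)[:2])
f=grab_frame("side");print(pods("side",f))
for p in((355,152),(418,184)):print("front rim",ray(f,p,.028)[:2])
grab(20)
movep([.47,.06,.30],down(-np.pi/2))
f=wframe();save(f,"w0.png");print(pods("wrist",f))
for n in("pod0","pod0_mid"):print([(round(d["score"],2),np.round(ray(f,d["centre"],.012 if "mid" in n else 0)[:2],3)) for d in tip_of("wrist",n)])
print(get_state()["clock"],get_state()["q"],get_state()["finger_gap"])
E
```

```text
[(0.78, [301.0, 183.0], [0.492, 0.104]), (0.66, [327.0, 188.0], [0.51, 0.162]), (0.57, [255.0, 179.0], [0.477, -0.003])]
[[31, 180], [72, 189], [58, 207], [64, 216], [135, 223], [164, 166], [162, 160], [99, 155], [79, 178], [36, 174]]
front rim [ 0.42635632 -0.22093873]
front rim [ 0.6219569  -0.23761493]
back rim [ 0.41477791 -0.36842273]
back rim [ 0.58154207 -0.39432969]
[(0.76, [316.0, 263.0], [0.483, 0.107]), (0.65, [355.0, 233.0], [0.463, -0.004]), (0.65, [296.0, 280.0], [0.492, 0.164])]
front rim [ 0.59235596 -0.22443126]
front rim [ 0.41924766 -0.20684233]
[(0.81, [271.0, 194.0], [0.487, 0.092]), (0.78, [286.0, 120.0], [0.467, -0.009]), (0.64, [267.0, 238.0], [0.494, 0.158])]
[(0.8, array([0.499, 0.169])), (0.75, array([ 0.463, -0.009])), (0.71, array([0.489, 0.098]))]
[(0.94, array([ 0.463, -0.012]))]
4.8833 [-2.83755660e-02  1.44417284e-01 -2.53337705e-01  1.17312034e+00
  2.52699345e-05 -1.59972198e+00] -0.0006647398334345951
```

View pics/w0.png

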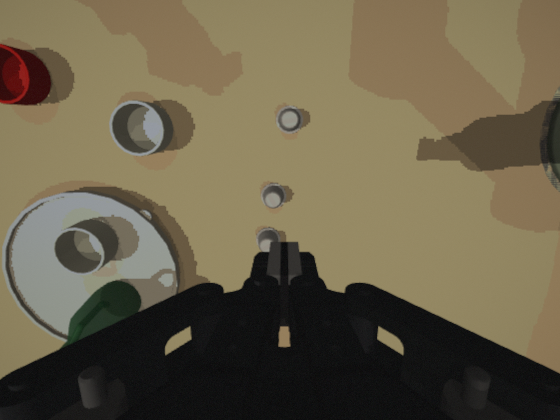

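The wrist view shows the three pods at (289,119), (272,196) and (267,240), with the shut fingertips at about (285,245) and the ramekin and susan well clear. I'll push pod A first.

```bash
cat >> h.py <<'E'
Z=.008
def push(p,g,stand=.038,v=.07,approach=True):
    p=np.array(p,float);g=np.array(g,float);u=(g-p)/np.linalg.norm(g-p);rot=down(np.arctan2(u[1],u[0]))
    s=p-u*stand;e=g-u*.026
    if approach:
        movep([*s,.10],rot);move_l([*s,Z],.12)
    print("stop",move_l([*e,Z],v,until_force=12),np.round(get_state()["position"],4),np.round(get_state()["contact_force"],1),round(get_state()["clock"],1))
    return u,e
def look():
    f=wframe();print("wrist",pods("wrist",f));
    for n in("pan_mouth","pan"):
        print(n,[(round(d["score"],2),np.round(ray(f,d["centre"],0)[:2],3)) for d in tip_of("wrist",n)])
    return f
E
python3 - <<'E'
from h import *
push((.464,-.010),(.465,-.13))
f=look();save(f,"w1.png")
g=grab_frame("scene");print("scene",pods("scene",g))
g=grab_frame("side");print("side",pods("side",g))
E
```

```text
stop False [ 0.4647 -0.1037  0.008 ] [-0.  -0.7  0.5] 8.7
wrist [(0.91, [283.0, 205.0], [0.465, -0.133])]
pan_mouth []
pan []
scene [(0.75, [199.0, 176.0], [0.468, -0.132]), (0.62, [328.0, 189.0], [0.513, 0.163]), (0.62, [300.0, 182.0], [0.487, 0.101])]
side [(0.76, [316.0, 264.0], [0.483, 0.11]), (0.65, [292.0, 282.0], [0.496, 0.171])]
```

View pics/w1.png

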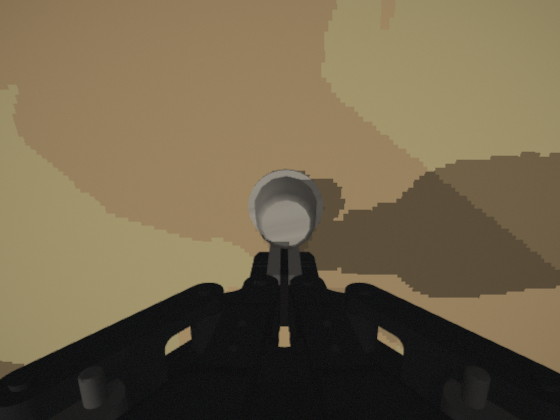

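The pod sits centred on the fingertips at (287,210). I'll carry straight on into the pan, then look down on it.

```bash
python3 - <<'E'
from h import *
u,e=push((.464,-.010),(.4665,-.295),approach=False)
move_l([*(e-u*.03),Z],.1);move_l([*(e-u*.03),.12],.2)
movep([.51,-.17,.3],down(-np.pi/2))
f=look();save(f,"w2.png");print(get_state()["clock"])
for n in ("scene","side"):
    g=grab_frame(n);print(n,pods(n,g),[np.round(ray(g,d["centre"],0)[:2],3) for d in tip_of(n,"pan")+tip_of(n,"pan_mouth")])
E
```

```text
stop False [ 0.4663 -0.2688  0.008 ] [0.1 0.  0.6] 11.6
wrist [(0.6, [316.0, 73.0], [0.466, -0.295])]
pan_mouth [(0.71, array([ 0.513, -0.236]))]
pan [(0.94, array([ 0.503, -0.316]))]
13.7333
scene [(0.77, [298.0, 182.0], [0.49, 0.097]), (0.75, [327.0, 188.0], [0.507, 0.161]), (0.55, [128.0, 177.0], [0.47, -0.299])] [array([ 0.5  , -0.327]), array([0.494, 0.169]), array([ 0.505, -0.243])]
side [(0.74, [413.0, 163.0], [0.465, -0.289]), (0.71, [201.0, 208.0], [0.77, 0.134]), (0.59, [293.0, 280.0], [0.497, 0.166]), (0.59, [314.0, 265.0], [0.485, 0.113])] [array([ 0.506, -0.32 ]), array([0.743, 0.242]), array([ 0.518, -0.248])]
```

View pics/w2.png

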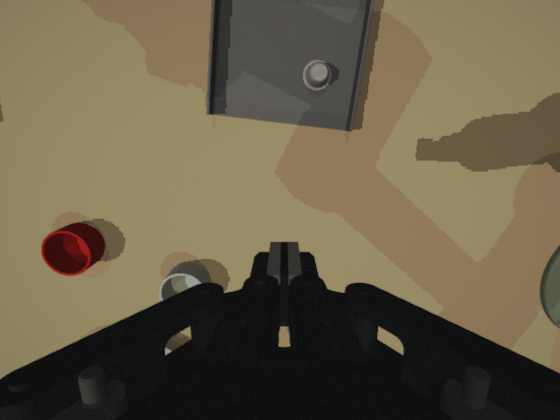

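Pod A lies inside the pan at (318,74), well past the front edge (rows 113–130). I'll measure B and C from above, then push B.

```bash
python3 - <<'E'
from h import *
movep([.49,.21,.22],down(-np.pi/2))
f=wframe();P=pods("wrist",f);print(P)
t=[ray(f,d["centre"],0)[:2] for d in tip_of("wrist","pod0")];print(t)
b=min(t,key=lambda q:np.hypot(q[0]-.488,q[1]-.098)) if t else np.array([.488,.098])
if np.hypot(b[0]-.488,b[1]-.098)>.012: b=np.array([.488,.098])
g=(.513,-.295);print(b)
u,e=push(b,b+.35*(np.array(g)-b),stand=.034)
f=wframe();print(pods("wrist",f));g=grab_frame("scene");print(pods("scene",g));save(f,"w3.png")
E
```

```text
[(0.88, [288.0, 79.0], [0.486, 0.1])]
[array([0.48634926, 0.09844055]), array([0.49513582, 0.16398127])]
[0.48634926 0.09844055]
stop False [ 0.4939 -0.0131  0.008 ] [-0.1 -0.3 -1.2] 19.5
[]
[(0.62, [130.0, 178.0], [0.474, -0.292]), (0.6, [240.0, 188.0], [0.509, -0.035]), (0.56, [328.0, 186.0], [0.501, 0.164]), (0.43, [448.0, 185.0], [0.498, 0.437])]
```

View pics/w3.png

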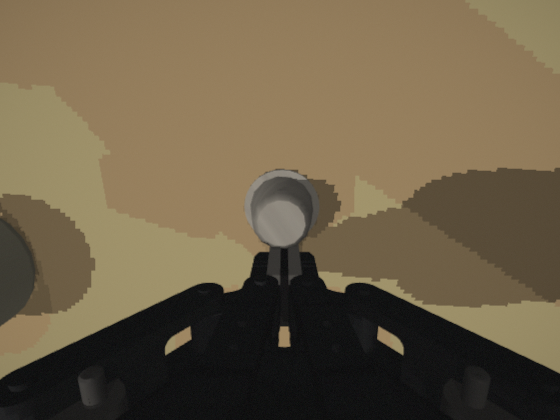

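Pod B is centred on the fingers at (282,210). I'll finish B and start on C.

```bash
python3 - <<'E'
from h import *
b=np.array([.48635,.09844])
u,e=push(b,(.513,-.295),approach=False)
f=wframe();print("B",pods("wrist",f))
move_l([*(e-u*.04),Z],.1);move_l([*(e-u*.04),.12],.2)
movep([.495,.27,.2],down(-np.pi/2))
f=wframe();print(pods("wrist",f))
t=[ray(f,d["centre"],0)[:2] for d in tip_of("wrist","pod0")];print(t)
c=np.array([.496,.164])
if t and np.hypot(*(t[0]-c))<.01: c=t[0]
print(c);np.save("c.npy",c)
push(c,c+.35*(np.array([.558,-.295])-c))
f=wframe();print(pods("wrist",f));g=grab_frame("scene");print(pods("scene",g));save(f,"w4.png")
E
```

```text
stop False [ 0.5113 -0.269   0.008 ] [ 0.9  0.1 -0.1] 23.5
B [(0.66, [384.0, 215.0], [0.466, -0.296])]
[(0.6, [288.0, 82.0], [0.49, 0.165])]
[array([0.49296923, 0.16298549])]
[0.49296923 0.16298549]
stop False [0.512  0.0286 0.008 ] [-0.1  0.2  0.1] 31.0
[(0.63, [284.0, 208.0], [0.515, 0.001])]
[(0.76, [255.0, 190.0], [0.517, 0.0]), (0.65, [131.0, 178.0], [0.477, -0.289]), (0.6, [124.0, 190.0], [0.518, -0.294])]
```

View pics/w4.png

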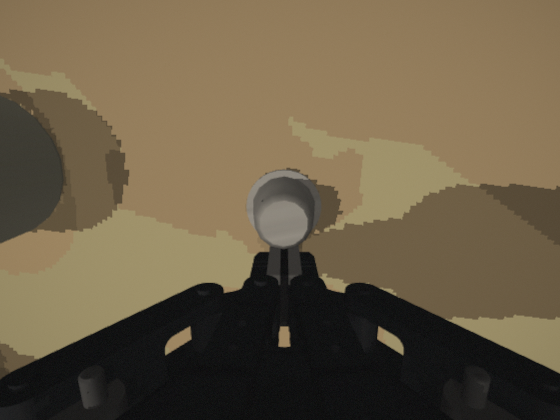

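Pod C is centred at (284,210) and the ramekin stays clear on the left. Now I'll finish C.

```bash
python3 - <<'E'
from h import *
c=np.load("c.npy")
u,e=push(c,(.558,-.295),approach=False)
move_l([*(e-u*.04),Z],.1);move_l([*(e-u*.04),.12],.2)
movep([.51,-.17,.3],down(-np.pi/2))
f=look();save(f,"w5.png");g=grab_frame("scene");print(pods("scene",g));save(g,"s5.png");print(get_state()["clock"])
E
```

```text
stop False [ 0.5543 -0.2692  0.008 ] [-0.3  0.2 -0.5] 35.6
wrist [(0.95, [316.0, 73.0], [0.467, -0.296]), (0.9, [277.0, 75.0], [0.517, -0.293]), (0.65, [245.0, 77.0], [0.558, -0.291])]
pan_mouth [(0.83, array([ 0.514, -0.234]))]
pan [(0.96, array([ 0.507, -0.313]))]
[(0.77, [118.0, 202.0], [0.556, -0.297]), (0.72, [125.0, 191.0], [0.521, -0.291]), (0.56, [129.0, 179.0], [0.48, -0.294])]
37.9583
```

View pics/w5.png

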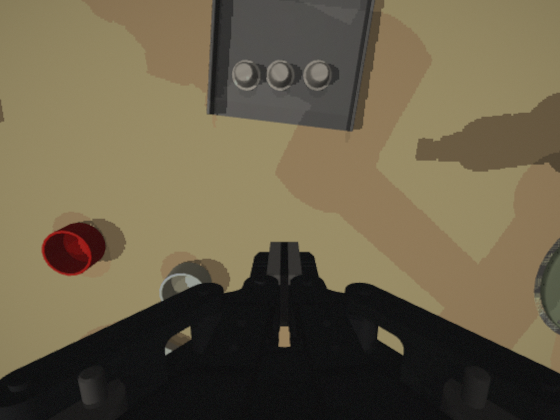

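View pics/s5.png

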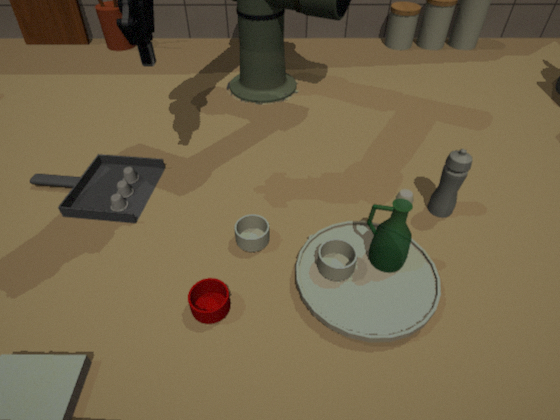

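All three pods stand in the pan at wrist (245,75), (281,75) and (318,74), behind the front edge (rows 113–130). The ramekins, grinder, cruet and susan look unmoved.

```bash
python3 -c "
from h import *
print(sign_off())"
```

```text
the job is handed in; nothing more can be done
None
```

All three pods are standing upright inside the scrap pan, the other things look unmoved in the last picture, and the job was handed in at about 38 s.

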